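# Clamp a pulley on the balancing stand

## Robot

A 7-joint arm with a two-finger parallel gripper is mounted at the origin on the work surface. World frame = base frame: x ahead of the robot, y to its left, z up, the work surface at z = 0. Lengths are in m, angles in rad, forces in N, time in s.
With the tool pointing down it reaches from about 0.4 to 0.75 m from the base axis. Payload 19.5 kg.
Tool frame: the origin (TCP) lies at the very end of the fingers, on their centre line; the grasp point (between the pads) lies 19 mm behind it (r.pinch_z is the distance from the TCP to the grasp point, in m); z points along the fingers, y is the line along which they close (so a half turn about z gives the same grasp; the last joint's range is limited). The gripper opens to 85 mm and grips with 20 to 120 N. Pads are 22 mm wide; open, the fingers measure 114 mm over their backs; the gripper's body (76 mm by 85 mm) begins 54 mm behind the grasp point. The pads swing forward as they close: fully open they stand 13 mm farther back than shut.
Start: joints at [1.199, 0.707, -0.028, 1.485, 0.022, 0.951, -0.075], TCP at [0.186, -0.544, 0.204] pointing down, gripper open.
Joint ranges: [-2.71, 2.71], [-0.32, 2.16], [-1.57, 1.52], [0, 2.45], [-1.46, 4.6], [0, 2.02], [-2.83, 2.83]. Speed limits (rad/s): [1.89, 1.89, 2.57, 2.57, 3.01, 3.01, 3.01].

## Interface

Orientations are given as a 3x3 rotation matrix whose columns are the frame's x, y, z axes.
In Python, from rig import r gives the robot as it stands.
- The arm moves only by the shell command python3 -m jog 'ROWS' [FORCE]. ROWS is JSON, a list of rows, each a list of 3 entries, a list of its own where there are three numbers: the shift along the tool's x, y, z in units of 25 mm (1.0 is 25 mm), then the turn, a rotation vector about the tool's x, y, z in units of 10 degrees (1.0 is 10 degrees), then the closure, from 0 (fully open) to 1 (shut). A call has 1 to 8 rows; each row shifts and turns the commanded pose from where the row before left it, along the tool's axes as they then stand; what a row does not reach is not made up. A row lasts 1/8 s, in which the tool goes at most 62.5 mm and 10.7 degrees, less where a joint would pass 70% of its speed; a pose out of reach is approached as far as the arm can. A call is refused whole if a number of a shift passes 1 or a number of a turn 1, either way. A call with a gripper value outside its range is refused whole. The fingers move at their own pace and stop on an object; FORCE is the grip in N (left out, the last holds). Time passes only in rows, so rows that do not move let the fingers close. It gives the time, the measured TCP pose, the force, the opening and the grip force at its end, in the units of the state.
- r.state(): the state, without advancing time (a new reading comes with each control period).
- r.snapshot(name): name is "scene" or "top"; returns a dict with "pixels" (384x512x3 uint8, red, green, blue), "mtx" (3x3 intrinsics, pixels), "view" (4x4, takes a point from world to camera coordinates). Camera axes: x right, y up, looking along -z (the intrinsics and any distortion apply to the point x, -y, -z); pixel columns grow to the right and rows downward; lengths in m; the calibration is good to about 2 mm. A picture is of the moment at which its call begins. There is no depth.
- r.close_job(): hands the job in; it is judged then, once.
Trained networks look in the newest picture that a camera, given by its name, has taken for a name from the list of things; names that differ only in an ending like _2 or _b are one class to them, and where a whole thing is asked for, a point or a joint stands for the part that bears it (a point fixed in the world has none). Each returns a list of dicts, best first, with "p" (0 to 1); they miss things now and then, are a little off and sometimes report something else, mostly with a low value. They report only what shows in the picture. A call takes as long as a camera call.
- r.regions_of(query, camera): "mask" (384x512 bool, what is visible of it) and "xy" ([column, row] in pixels, amid what is visible of it).
- r.pinpoint(query, camera): "xy" ([column, row] in pixels: a listed point, or the origin of a listed thing).
The state is a dict: "t": time; "joint_positions": joint angles; "dq": joint speeds; "tau": joint torques, N m; "position": TCP position; "eef_rot": TCP orientation; "contact_force": force on the tool from outside, world axes, zero at the start; "wrist_torque": the same for the moment, N m; "grip_width": finger opening in m; "grip_force": force on a finger pad.
Only numpy, scipy, OpenCV 4.12 (cv2) and the standard library are available. Lean on these libraries where they do the work, as an engineer would, in place of code of your own. Each camera call takes 0.05 s, during which the arm holds its last target. There are 200 camera calls.

## Task

Clamp the belt pulley on the balancing stand: slide the short aluminium spacer down the arbor onto the pulley's hub, then the brass thrust washer onto the spacer, and last fit the red quick-lock cap. Lower the cap over the arbor's T-head, turning it by feel until it drops over the head, push it down against the spring, turn it clockwise to its stop and let it rise into its locking groove, then let go. Press lightly all the time, since a forced arbor bends (never more than 50 N), and leave the other parts and tools where they lie.

Things in the scene. Friction and masses are not known exactly. Their poses are not given: they have to be found in the camera images.
- stand: Fixed balancing stand: blue base 170 x 170 x 14 mm, round housing to 50 mm height, upright steel arbor 30 mm in diameter with a dark V-belt pulley (130 mm diameter, rim top at 100 mm) on it. Its brake is on and holds the arbor still up to about 0.6 N m, then slips. The arbor bends if pressed with over 50 N. Origin: centre of the base's underside, on the arbor axis; z up, x away from the black brake knob.
- arbor_shoulder (a point): Point on the arbor axis where its round 30 mm part ends, 146 mm above the bench (the last 4 mm taper to 22 mm diameter). Above it a neck of 8.4 mm diameter rises 10.5 mm to the T-head. Axes as the stand's.
- arbor_tip (a point): Point on the arbor axis at the top of the brass T-head, 162.5 mm above the bench. T-head: 30 mm long, 8.4 mm wide, 6 mm thick, top ends bevelled. Where its long side points is NOT measured: seen from above, anywhere within 0.8 rad either side of the stand's x axis (either end alike). This point's axes are the stand's, not the T-head's.
- pulley_face (a point): Centre of the pulley's hub face (on the arbor axis), 104 mm above the bench before the stack is pressed; moves down with the pulley. z up.
- pulley (a joint): How far the pulley is pressed down against the spring beneath it, in m: 0 = fully up (as at the start), at most 0.010. The spring carries the weight of the pulley and the stack; pushing on top of the stack starts to move it at about 2 to 4 N and takes about 0.9 N more for each mm. Reads 0.0045 when the cap is locked.
- spacer_mid (a point): The short spacer: plain aluminium tube, outside 50 mm, bore 33 mm, 30 mm tall, 0.11 kg, standing on the bench. Point at its centre, half-way up; z along its axis.
- washer_mid (a point): The thrust washer: brass ring, outside 54 mm, bore 33 mm, 8 mm thick, 0.09 kg, lying flat on the bench. Point at its centre, half-way through its thickness.
- cap_mid (a point): Quick-lock cap: red, twelve-sided, 56 mm across flats (one flat faces x), 27 mm tall, 0.16 kg, standing skirt down on the bench. Point on its axis half-way up, 13.5 mm above its underside; z up. Below: skirt with 33 mm bore, 15 mm deep. Then a plate 7 mm thick (15 to 22 mm up) with a slot. Two red stops rise from it to 27 mm.
- cap_slot (a point): Centre of the slot, on the cap's axis at the plate's top, 22 mm above the cap's underside. Slot right through: 33 mm along x, 12 mm along y. It drops over the T-head when x lies along it within about 0.1 rad (half a turn alike). Resting on the T-head, not dropped, the cap's underside is 147.5 mm above the bench; dropped onto the washer, 142 mm.
- cap_groove (a point): Middle of the locking groove, on the cap's axis at the groove's floor, 19 mm above the cap's underside: 12 mm wide, 3 mm deep, 1.31 rad (75 deg) anticlockwise of the slot. Dropped and then pushed down 7.5 to 9 mm (underside at 134.5 to 133), the cap turns clockwise from above by 1.31 rad to its stop; let up, it rises into the groove (underside at 137.5 mm): locked.
- long_spacer_mid (a point): Bystander: dark steel spacer, outside 50 mm, 55 mm tall (not for this pulley). Point at its centre.
- small_washer_mid (a point): Bystander: small steel washer, outside 40 mm, bore 18 mm, 6 mm thick (too small for the arbor). Point at its centre.
- bearing_mid (a point): Bystander: ball bearing, outside 62 mm, 16 mm tall, lying flat. Point at its centre.
- wrench_grip (a point): Bystander: steel wrench, 180 mm long, lying flat; point on its handle.
- carton: Bystander: cardboard carton 90 x 120 x 55 mm; origin at the centre of its underside.
- grease_tin: Bystander: round tin, 80 mm diameter, 70 mm tall; origin at the centre of its underside.
- mallet_grip (a point): Bystander: mallet with a wooden handle and black rubber head, 260 mm long, lying; point on its handle.

How it is judged:
By the outcome, as a careful person would: the job done as asked, in the order asked, and still so for the second after the job is handed in, with the robot touching nothing.
It also fails if it takes over 72 s, if anything falls off the work surface, if the arm or the gripper's body presses on something with over 40 N, if the wrist force passes 120 N, or if a joint passes its speed limit or range.

## Working session

There is one attempt and no reset: what is moved stays moved. The work goes in short steps, Python scripts to look and compute and a shell command to move; the robot and the scene stay as the last step left them, time stands still between calls to the robot, and variables do not carry over. Pictures are saved under pics/ and viewed, at most 11 in all, crops included, and the job is handed in when it is done.

```bash
ls; mkdir -p pics
cat > h.py <<'E'
from rig import r
import numpy as np, cv2
def snap(n,f=None):
    s=r.snapshot(n)
    if f: cv2.imwrite('pics/'+f,s['pixels'][:,:,::-1])
    return s
def P(s):
    return s['mtx']@np.diag([1,-1,-1])@s['view'][:3]
def tri(obs):
    A=[]
    for s,(u,v) in obs:
        p=P(s);A+=[u*p[2]-p[0],v*p[2]-p[1]]
    A=np.array(A);A/=np.linalg.norm(A[:,:3],axis=1)[:,None]
    x=np.linalg.lstsq(A[:,:3],-A[:,3],rcond=None)[0]
    return x,np.abs(A[:,:3]@x+A[:,3]).max()
def onz(s,uv,z):
    p=P(s);u,v=uv
    a=np.array([u*p[2]-p[0],v*p[2]-p[1]])
    return np.linalg.solve(a[:,:2],-a[:,3]-a[:,2]*z)
E
python3 - <<'E'
from h import *
a=snap('scene','s0.png');b=snap('top','t0.png')
np.set_printoptions(precision=4,suppress=True)
for s in(a,b): print(s['mtx'].tolist(), np.linalg.inv(s['view'])[:3,3], [k for k in s])
for q in ['stand','arbor_shoulder','arbor_tip','pulley_face','spacer_mid','washer_mid','cap_mid','cap_slot','cap_groove','long_spacer_mid','small_washer_mid','bearing_mid','carton','grease_tin','mallet_grip','wrench_grip']:
    A=r.pinpoint(q,'scene');B=r.pinpoint(q,'top')
    o=[(round(d['p'],2),np.round(d['xy'],1).tolist()) for d in A[:2]],[(round(d['p'],2),np.round(d['xy'],1).tolist()) for d in B[:2]]
    print(q,o, tri([(a,A[0]['xy']),(b,B[0]['xy'])]) if A and B else '')
st=r.state();print(st)
print(r.pinch_z)
E
```

```text
pics
[[459.71367267687646, 0.0, 258.599695485134], [0.0, 459.71367267687646, 195.2213445996569], [0.0, 0.0, 1.0]] [ 1.4216 -0.0713  1.1311] ['pixels', 'mtx', 'view']
[[356.31564049519574, 0.0, 258.34920690408984], [0.0, 356.31564049519574, 188.80514263206092], [0.0, 0.0, 1.0]] [0.4478 0.0794 1.1078] ['pixels', 'mtx', 'view']
stand ([(0.69, [274.6, 218.8])], [(0.72, [238.8, 207.5]), (0.55, [330.6, 187.1])]) (array([ 0.516 ,  0.1491, -0.0191]), np.float64(0.004075387028598415))
arbor_shoulder ([(0.65, [275.7, 183.0])], [(0.8, [238.3, 200.0])]) (array([0.5256, 0.1413, 0.1594]), np.float64(0.0011935971141243118))
arbor_tip ([(0.66, [276.1, 181.5])], [(0.56, [237.4, 203.8])]) (array([0.5158, 0.1444, 0.1551]), np.float64(0.0009816673236156814))
pulley_face ([(0.66, [277.6, 194.3])], [(0.66, [242.3, 205.0])]) (array([0.5174, 0.1424, 0.1006]), np.float64(0.00717803230373279))
spacer_mid ([(0.56, [142.9, 210.0])], [(0.74, [176.8, 255.4]), (0.44, [379.2, 226.4])]) (array([0.5121, 0.0164, 0.3032]), np.float64(0.24919120946005086))
washer_mid ([(0.51, [142.0, 248.4])], [(0.58, [370.6, 183.2])]) 
[... 1387 characters left out ...]
]), (0.53, [329.7, 191.2])]) (array([0.4722, 0.091 , 0.0878]), np.float64(0.23224432520458954))
{'t': 1.7, 'joint_positions': array([ 1.1993,  0.7065, -0.0276,  1.4846,  0.022 ,  0.9509, -0.0755]), 'dq': array([-0.0001,  0.0019,  0.0001, -0.0002, -0.0001, -0.0004,  0.0004]), 'tau': array([  0.0003, -88.298 ,   1.2341, -23.6386,   0.0171,   0.0017,
        -0.0001]), 'position': array([ 0.1862, -0.544 ,  0.2043]), 'eef_rot': array([[ 0.9461,  0.3238, -0.    ],
       [ 0.3238, -0.9461,  0.0001],
       [ 0.    , -0.0001, -1.    ]]), 'contact_force': array([0.179 , 0.1961, 0.0705]), 'wrist_torque': array([-0.008 ,  0.0724, -0.0429]), 'grip_force': 0.0, 'grip_width': 0.08510482476484449}
0.0187
```

View images.

View pics/s0.png

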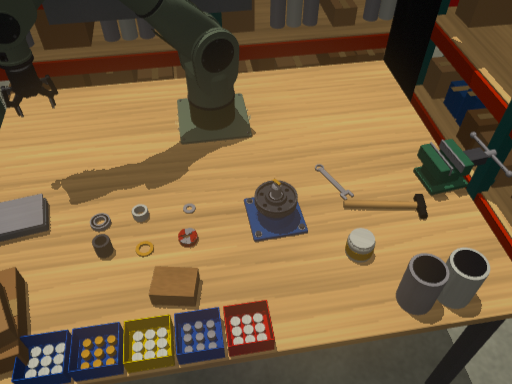

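View pics/t0.png

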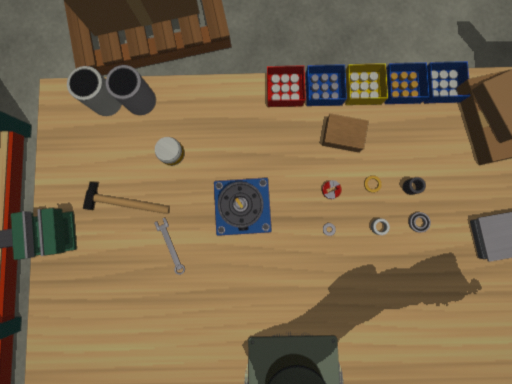

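Run:
```python
from h import *
np.set_printoptions(precision=4,suppress=True)
a=snap('scene');b=snap('top')
def crop(s,c,w=24,k=380): 
    x,y=c;return cv2.resize(s['pixels'][y-w:y+w,x-w:x+w,::-1],(k,k),interpolation=cv2.INTER_CUBIC)
im=np.vstack([np.hstack([crop(b,(240,203),20,300),crop(b,(331,189),14,300)]),np.hstack([crop(a,(277,190),20,300),crop(a,(188,237),14,300)])])
cv2.imwrite('pics/c1.png',im)
for q in ['spacer_mid','washer_mid','cap_mid']:
  for n,s in (('scene',a),('top',b)):
    for d in r.regions_of(q,n)[:2]:
      m=d['mask'];ys,xs=np.nonzero(m);print(q,n,round(d['p'],2),np.round(d['xy'],1),m.sum(),xs.min(),xs.max(),ys.min(),ys.max(),xs.mean(),ys.mean())
for n,uv,v2,z in [('spacer',(140,212),(380,226),.015),('washer',(145,248.5),(372,184),.004),('cap',(188,237),(331,189),.0135)]:
  print(n,tri([(a,uv),(b,v2)]),onz(a,uv,z),onz(b,v2,z))
```

```text
spacer_mid scene 0.48 [140.7 212.1] 269 131 148 204 222 139.68029739776952 213.13382899628252
spacer_mid top 0.69 [379.  229.4] 176 371 389 218 234 380.22727272727275 226.5909090909091
washer_mid scene 0.54 [143.2 247. ] 189 134 153 241 256 143.43386243386243 248.72486772486772
washer_mid top 0.53 [331.9 194.5] 249 323 341 180 198 331.9598393574297 189.24096385542168
washer_mid top 0.45 [240.7 205.7] 3042 214 271 177 235 242.1354372123603 205.93819855358316
cap_mid scene 0.66 [187.9 235.1] 290 178 196 228 246 187.1551724137931 237.27586206896552
spacer (array([ 0.4495, -0.2751,  0.0184]), np.float64(0.0012602465063918655)) [ 0.4471 -0.2745] [ 0.4493 -0.2775]
washer (array([ 0.5802, -0.2635,  0.001 ]), np.float64(0.0013217006330833447)) [ 0.583  -0.2616] [ 0.5797 -0.2639]
cap (array([ 0.5662, -0.1335,  0.0111]), np.float64(0.0011434483512093585)) [ 0.5683 -0.1322] [ 0.5657 -0.1342]
```

View pics/c1.png

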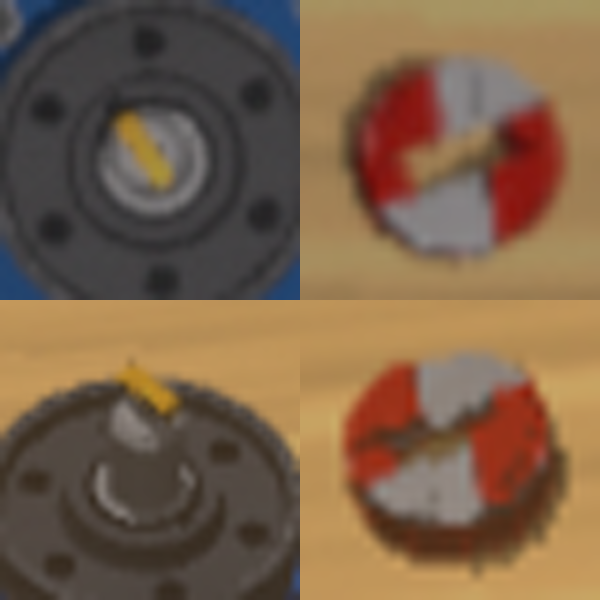

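```bash
cat >> h.py <<'E'
def go(x,y,z,yaw=None):
    s=r.state();R=s['eef_rot'];d=R.T@(np.array([x,y,z])-s['position'])/.025
    y0=np.arctan2(R[1,0],R[0,0])
    print('shift',np.round(d,2),'yaw',round(y0,3),'turn z', None if yaw is None else round(-np.degrees(yaw-y0)/10,2),'tilt',np.round(R[:2,2],4),'F',np.round(s['contact_force'],1),'t',s['t'],'grip',round(s['grip_width'],4),s['grip_force'],'pos',np.round(s['position'],4))
E
python3 - <<'E'
from h import *
np.set_printoptions(precision=4,suppress=True)
a=snap('scene');b=snap('top')
def pca(w,off,min_=0):
    ys,xs=np.nonzero(w>0);ww=w[ys,xs].astype(float);p=np.c_[xs,ys]
    c=(p*ww[:,None]).sum(0)/ww.sum();q=p-c
    e,v=np.linalg.eigh((q*ww[:,None]).T@q/ww.sum());return c+off,v[:,1],np.sqrt(e)
def yel(s,x,y,w):
    c=s['pixels'][y-w:y+w+1,x-w:x+w+1].astype(float);m=np.clip(c[...,0]-c[...,2]-40,0,80);return m*(m>8)
for z,s,(x,y) in ((.1615,b,(238,203)),(.1615,a,(277,182))):
    w=yel(s,x,y,7)
    if s is a: w=np.where(s['pixels'][175:190,270:285,0]>s['pixels'][175:190,270:285,2]+60,w,0)
    print(w.astype(int))
    c,v,e=pca(w,np.array([x-7,y-7]));p=onz(s,c+4*v,z)-onz(s,c-4*v,z)
    print(c,v,e,onz(s,c,z),'ang',np.arctan2(p[1],p[0]))
# cap: wood seen through slot; red stops
x,y,W=331,189,12
c=b['pixels'][y-W:y+W+1,x-W:x+W+1].astype(int)
red=(c[...,0]-c[...,1]>60)
ys,xs=np.nonzero(red);print('red c',xs.mean()+x-W,ys.mean()+y-W,xs.min()+x-W,xs.max()+x-W,ys.min()+y-W,ys.max()+y-W)
yy,xx=np.mgrid[-W:W+1,-W:W+1]
hs=(c[...,0]-c[...,2])
m=(hs>35)&(~red)&(xx**2+yy**2<49)
print((m*1))
cc,v,e=pca(m*1.,np.array([x-W,y-W]));p=onz(b,cc+4*v,.02)-onz(b,cc-4*v,.02);print(cc,v,e,onz(b,cc,.02),np.arctan2(p[1],p[0]))
# stand face rings: pulley mask
g=cv2.GaussianBlur(cv2.cvtColor(b['pixels'],cv2.COLOR_RGB2GRAY),(0,0),1)
print(cv2.HoughCircles(g,cv2.HOUGH_GRADIENT_ALT if 0 else cv2.HOUGH_GRADIENT,1,50,param1=60,param2=12,minRadius=20,maxRadius=28)[:1])
# washer yellow
for s,(x,y) in ((b,(372,184)),(a,(145,248))):
    c=s['pixels'][y-12:y+13,x-13:x+14].astype(int);m=((c[...,2]*2.2<c[...,1])|(c[...,0]-c[...,2]>130)).astype(np.uint8)
    ys,xs=np.nonzero(m);h=cv2.minEnclosingCircle(np.c_[xs,ys].astype(np.float32));print('washer',m.sum(),h,(h[0][0]+x-13,h[0][1]+y-12),onz(s,(h[0][0]+x-13,h[0][1]+y-12),.006))
go(.449,-.2755,.06)
E
```

```text
[[ 0  0  0  0  0  0  0  0  0  0  0  0  0  0  0]
 [ 0  0  0  0  0  0  0  0  0  0  0  0  0  0  0]
 [ 0  0  0  0  0 35 43  0  0  0  0  0  0  0  0]
 [ 0  0  0  0 16 64 70 41  0  0  0  0  0  0  0]
 [ 0  0  0  0  0 68 76 62 12  0  0  0  0  0  0]
 [ 0  0  0  0  0 36 71 72 46  0  0  0  0  0  0]
 [ 0  0  0  0  0  0 37 75 68 35  0  0  0  0  0]
 [ 0  0  0  0  0  0  0 62 74 60 11  0  0  0  0]
 [ 0  0  0  0  0  0  0 32 66 70 45  0  0  0  0]
 [ 0  0  0  0  0  0  0  0 34 67 64 31  0  0  0]
 [ 0  0  0  0  0  0  0  0  0 59 66 46  0  0  0]
 [ 0  0  0  0  0  0  0  0  0 22 32 18  0  0  0]
 [ 0  0  0  0  0  0  0  0  0  0  0  0  0  0  0]
 [ 0  0  0  0  0  0  0  0  0  0  0  0  0  0  0]
 [ 0  0  0  0  0  0  0  0  0  0  0  0  0  0  0]]
[238.6769 202.4026] [0.5508 0.8347] [0.7846 2.9462] [0.5192 0.1415] ang -2.5750460407759728
[[57 57 56 57 57 57 56 55 56 55 56 57 56 55 56]
 [58 58 59 61 60 60 58 57 58 58 59 60 60 60 60]
 [61 61 60 61 56 61 61 61 61 62 62 62 62 63 63]
 [61 61 61 67 60 69 65 63 63 62 64 63 63 62 63]
 [62 58 65 80 80 80 79 61 57 57 58 62 63 62 63]
 [48 29 59 80 80 80 80 65 41 27 26 44 47 55 55]
[... 1741 characters left out ...]
0 0 0 0 0 0]
 [0 0 0 0 0 0 0 0 0 0 0 0 0 0 0 0 0 0 0 0 0 0 0 0 0]
 [0 0 0 0 0 0 0 0 0 0 0 0 0 0 0 0 0 0 0 0 0 0 0 0 0]
 [0 0 0 0 0 0 0 0 0 0 0 0 0 0 0 0 0 0 0 0 0 0 0 0 0]]
[331.381 188.881] [-0.9394  0.343 ] [1.4299 2.9376] [ 0.5654 -0.1341] 1.8995952054875511
[[[293.5 378.5  25.2]
  [121.5  78.5  20.5]
  [326.5  85.5  20.7]
  [ 61.5  39.5  27.4]]]
washer 111 ((13.5, 11.5), 8.276573181152344) (372.5, 183.5) [ 0.581  -0.2649]
washer 142 ((12.142857551574707, 12.285714149475098), 8.950075149536133) (144.1428575515747, 248.2857141494751) [ 0.5833 -0.2638]
shift [13.42 -6.76  5.77] yaw 0.33 turn z None tilt [-0.0001  0.0001] F [ 0.6 -1.1  0.2] t 2.2 grip 0.0852 0.0 pos [ 0.1862 -0.544   0.2043]
```

```bash
python3 -m jog '[[[0.96,-0.48,0.2],[0,0,0],0],[[0.96,-0.48,0.2],[0,0,0],0],[[0.96,-0.48,0.2],[0,0,0],0],[[0.96,-0.48,0.2],[0,0,0],0],[[0.96,-0.48,0.2],[0,0,0],0],[[0.96,-0.48,0.2],[0,0,0],0],[[0.96,-0.48,0.2],[0,0,0],0],[[0.96,-0.48,0.2],[0,0,0],0]]' 30
python3 -m jog '[[[0.96,-0.48,0.2],[0,0,0],0],[[0.96,-0.48,0.2],[0,0,0],0],[[0.96,-0.48,0.2],[0,0,0],0],[[0.96,-0.48,0.2],[0,0,0],0],[[0.96,-0.48,0.3],[0,0,0],0],[[0.96,-0.48,0.3],[0,0,0],0],[[0,0,0],[0,0,0],0]]'
python3 -c "
from h import *
go(.449,-.2755,.0)"
```

```text
t: 3.2
position: [0.3374, -0.3904, 0.1642]
eef_rot: [[0.946, 0.324, 0.0], [0.324, -0.946, -0.0], [0.0, 0.0, -1.0]]
contact_force: [0.9, -0.3, 0.2]
grip_width: 0.0852
grip_force: 0.0
t: 4.08
position: [0.4508, -0.2746, 0.1288]
eef_rot: [[0.945, 0.327, -0.0], [0.327, -0.945, 0.001], [0.0, -0.001, -1.0]]
contact_force: [-0.4, 0.1, -0.1]
grip_width: 0.0852
grip_force: 0.0
shift [-0.08  0.02  5.15] yaw 0.333 turn z None tilt [-0.0001  0.001 ] F [-0.4  0.1 -0.1] t 4.075 grip 0.0852 0.0 pos [ 0.4508 -0.2746  0.1288]
```

```bash
python3 -m jog '[[[-0.08,0.02,1],[0,0,0],0],[[0,0,1],[0,0,0],0],[[0,0,1],[0,0,0],0],[[0,0,1],[0,0,0],0.2],[[0,0,0.9],[0,0,0],0.35],[[0,0,0.1],[0,0,0],1],[[0,0,0],[0,0,0],1],[[0,0,0],[0,0,0],1]]' 25
```

```text
t: 5.08
position: [0.4483, -0.2777, 0.0052]
eef_rot: [[0.946, 0.324, 0.001], [0.324, -0.946, -0.001], [0.001, 0.001, -1.0]]
contact_force: [-0.0, 0.3, -0.0]
grip_width: 0.0012
grip_force: 0.0
```

Run:
```python
from h import *
a=snap('scene');b=snap('top')
im=np.hstack([cv2.resize(s['pixels'][y-35:y+35,x-40:x+40,::-1],(400,350),interpolation=cv2.INTER_CUBIC) for s,x,y in((a,140,205),(b,380,215))])
cv2.imwrite('pics/c2.png',im)
```

```text
(no output)
```

View pics/c2.png

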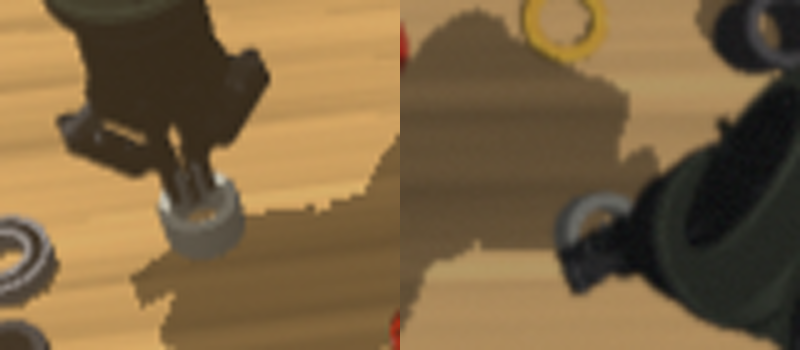

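```bash
python3 -m jog '[[[0,0,-1],[0,0,0],1],[[0,0,-1],[0,0,0],1],[[0,0,0],[0,0,0],0.5],[[0.05,-0.1,0],[0,0,0],0],[[0,0,0],[0,0,0],0],[[0,0,0],[0,0,0],0]]' 25
python3 - <<'E'
from h import *
a=snap('scene')
d=r.regions_of('spacer_mid','scene')
for q in d[:2]: print(q['p'],q['xy'],onz(a,q['xy'],.015),[f(np.nonzero(q['mask'])[k]) for k in(1,0) for f in(np.min,np.max)])
go(.449,-.2755,.003)
E
```

```text
t: 5.92
position: [0.4482, -0.2744, 0.0539]
eef_rot: [[0.946, 0.324, -0.001], [0.324, -0.946, 0.0], [-0.0, -0.001, -1.0]]
contact_force: [0.2, -0.3, -0.5]
grip_width: 0.0724
grip_force: 0.0
0.63 [141.0, 212.8] [ 0.45090791 -0.27137201] [np.int64(132), np.int64(148), np.int64(204), np.int64(221)]
shift [0.02 0.05 2.04] yaw 0.33 turn z None tilt [-0.0004  0.0003] F [-0.4  0.1  0. ] t 6.025 grip 0.085 0.0 pos [ 0.4482 -0.2745  0.054 ]
```

```bash
python3 -m jog '[[[0.02,0,1],[0,0,0],0],[[0,0,1],[0,0,0],0],[[0,0,0],[0,0,0],0],[[0,0,0],[0,0,0],0.8],[[0,0,0],[0,0,0],0.8],[[0,0,0],[0,0,0],0.8],[[0,0,0],[0,0,0],0.8],[[0,0,0],[0,0,0],0.8]]' 25
```

```text
t: 7.02
position: [0.4488, -0.2744, 0.0044]
eef_rot: [[0.946, 0.324, 0.0], [0.324, -0.946, 0.0], [0.0, -0.0, -1.0]]
contact_force: [-0.9, -0.3, -0.1]
grip_width: 0.0175
grip_force: 0.0
```

Run:
```python
from h import *
a=snap('scene');b=snap('top')
im=np.hstack([cv2.resize(s['pixels'][y-20:y+20,x-20:x+20,::-1],(400,400),interpolation=cv2.INTER_CUBIC) for s,x,y in((a,140,205),(b,380,220))])
cv2.imwrite('pics/c3.png',im)
for z in (0,.02,.05):
  p=np.r_[r.state()['position'][:2],z,1]
  for s in(a,b): u=P(s)@p; print(z,u[:2]/u[2])
```

```text
0 [140.89784852 215.44404623]
0 [377.3845162  226.22562088]
0.02 [139.73529843 211.3987539 ]
0.02 [379.50176862 226.1766518 ]
0.05 [137.94574528 205.17169696]
0.05 [382.82822184 226.09971559]
```

View pics/c3.png

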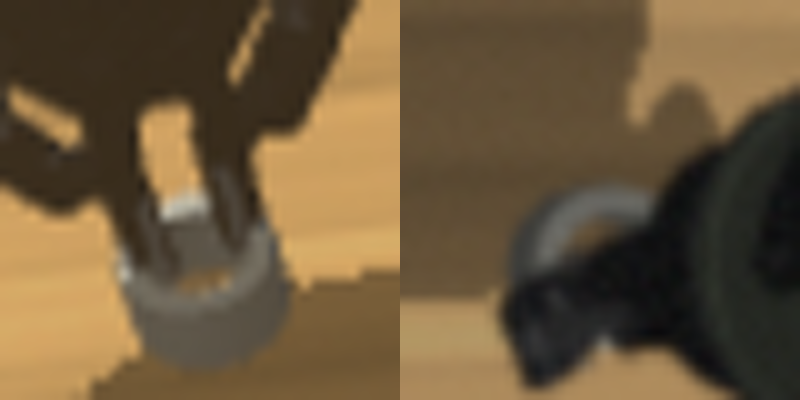

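```bash
python3 -m jog '[[[0,0,-1],[0,0,0],0.8],[[0,0,-1],[0,0,0],0.8],[[0,0,0],[0,0,0],0],[[0,0,0],[0,0,0],0],[[0,0,0],[0,0,0],0],[[0,0,0],[0,0,0],0]]' 25
python3 -m jog '[[[0,0,1],[0,0,0],0],[[0,0,1],[0,0,0],0],[[0,0,0.3],[0,0,0],0],[[0,0,0],[0,0,0],0],[[0,0,0],[0,0,0],0.3]]'
python3 - <<'E'
from h import *
a=snap('scene')
print(r.state()['grip_width'],r.state()['position'])
im=cv2.resize(a['pixels'][185:235,105:175,::-1],(700,500),interpolation=cv2.INTER_CUBIC)
cv2.imwrite('pics/c4.png',im)
E
```

```text
t: 7.88
position: [0.4486, -0.2743, 0.0538]
eef_rot: [[0.946, 0.324, -0.001], [0.324, -0.946, 0.001], [-0.001, -0.001, -1.0]]
contact_force: [0.0, -0.0, -0.5]
grip_width: 0.0851
grip_force: 0.0
t: 8.5
position: [0.4491, -0.2746, -0.0024]
eef_rot: [[0.946, 0.324, 0.001], [0.324, -0.946, -0.0], [0.001, 0.001, -1.0]]
contact_force: [0.3, 0.4, 0.2]
grip_width: 0.0698
grip_force: 0.0
0.06242138227163252 [ 0.4491507  -0.27463074 -0.00244722]
```

View pics/c4.png

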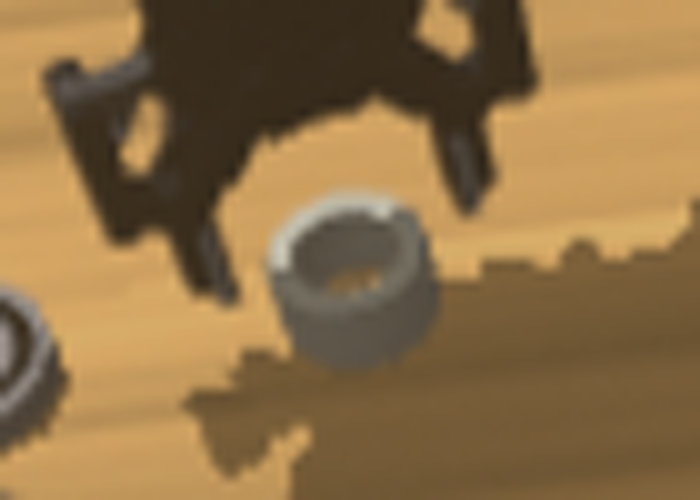

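```bash
python3 -m jog '[[[0,0,0.2],[0,0,0],0.2],[[0,0,0.2],[0,0,0],0.2]]' 25;python3 -c "
from rig import r
s=r.state();print(s['contact_force'],s['position'])"
```

```text
t: 8.8
position: [0.4489, -0.2744, -0.0134]
eef_rot: [[0.946, 0.324, 0.0], [0.324, -0.946, 0.0], [0.0, 0.0, -1.0]]
contact_force: [0.0, -0.5, -0.1]
grip_width: 0.0682
grip_force: 0.0
[ 0.00482574 -0.54546728 -0.07325905] [ 0.448891   -0.27441601 -0.01338235]
```

```bash
python3 -m jog '[[[0,0,0.1],[0,0,0],0.6],[[0,0,0],[0,0,0],0.6],[[0,0,0],[0,0,0],0.6],[[0,0,0],[0,0,0],0.6]]' 25
```

```text
t: 9.3
position: [0.4488, -0.2744, -0.0158]
eef_rot: [[0.946, 0.324, -0.0], [0.324, -0.946, 0.0], [-0.0, -0.0, -1.0]]
contact_force: [-0.5, -0.6, -1.2]
grip_width: 0.0486
grip_force: 26.0
```

```bash
python3 -m jog '[[[0,0,0],[0,0,0],0.2],[[0,0,0],[0,0,0],0.2],[[0,0,0],[0,0,-1],0.2],[[0,0,0],[0,0,-1],0.2],[[0,0,0],[0,0,-1],0.2],[[0,0,0],[0,0,-1],0.2],[[0,0,0],[0,0,-1],0.2],[[0,0,0],[0,0,-1],0.2]]' 25
python3 -m jog '[[[0,0,0],[0,0,-1],0.2],[[0,0,0],[0,0,-1],0.2],[[0,0,0],[0,0,-1],0.2],[[0,0,0],[0,0,0],0.2],[[0,0,0],[0,0,0],0.6],[[0,0,0],[0,0,0],0.6],[[0,0,0],[0,0,0],0.6],[[0,0,0],[0,0,0],0.6]]' 30
```

```text
t: 10.3
position: [0.4488, -0.2745, -0.0157]
eef_rot: [[0.187, 0.982, 0.0], [0.982, -0.187, -0.0], [-0.0, 0.0, -1.0]]
contact_force: [-0.4, 0.0, -0.5]
grip_width: 0.0684
grip_force: 0.0
t: 11.3
position: [0.4488, -0.2744, -0.0154]
eef_rot: [[-0.321, 0.947, -0.0], [0.947, 0.321, -0.0], [-0.0, -0.0, -1.0]]
contact_force: [-2.4, 0.5, 9.0]
grip_width: 0.0494
grip_force: 29.8
```

```bash
python3 -m jog '[[[0,0,-1],[0,0,0],0.6],[[0,0,-1],[0,0,0],0.6],[[0,0,-1],[0,0,0],0.6],[[0,0,-1],[0,0,0],0.6],[[0,0,-1],[0,0,0],0.6],[[0,0,-1],[0,0,0],0.6],[[0,0,-1],[0,0,0],0.6],[[0,0,-1],[0,0,0],0.6]]' 30
python3 - <<'E'
from h import *
go(.519,.142,.185)
a=snap('scene')
im=cv2.resize(a['pixels'][160:220,105:185,::-1],(800,600),interpolation=cv2.INTER_CUBIC)
cv2.imwrite('pics/c5.png',im)
p=r.state()['position']
for z in (0,.01,.02,.03):
  u=P(a)@np.r_[p[:2],p[2]+z,1];print(z,u[:2]/u[2])
E
```

```text
t: 12.3
position: [0.4487, -0.2741, 0.1851]
eef_rot: [[-0.321, 0.947, -0.0], [0.947, 0.321, 0.001], [0.001, 0.0, -1.0]]
contact_force: [-0.8, -1.2, -1.4]
grip_width: 0.0492
grip_force: 31.8
shift [1.486e+01 8.010e+00 1.000e-02] yaw 1.898 turn z None tilt [-0.0001  0.0007] F [-0.8 -1.2 -1.4] t 12.3 grip 0.0492 31.833803448826075 pos [ 0.4487 -0.2741  0.1851]
0 [128.94943848 174.07341001]
0.01 [128.24115705 171.60999451]
0.02 [127.52477238 169.11839579]
0.03 [126.80014461 166.59812742]
```

View pics/c5.png

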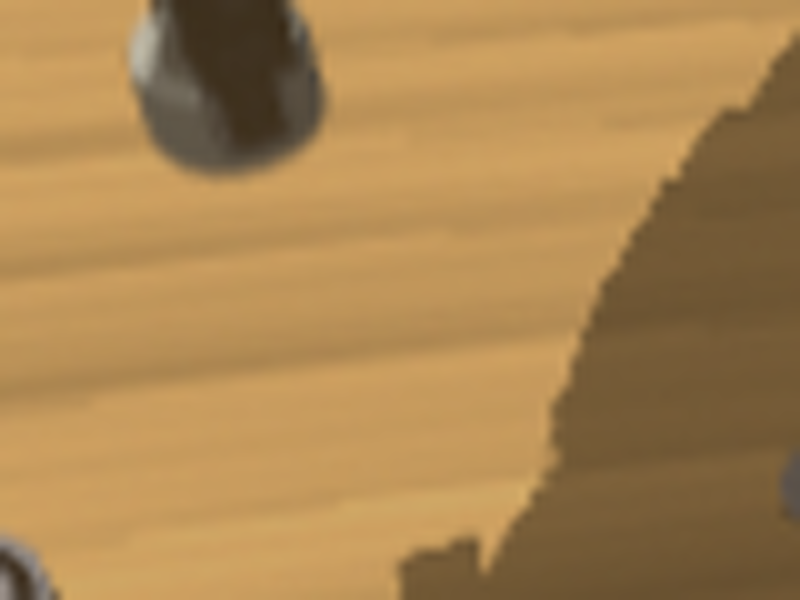

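Run:
```python
from h import *
a=snap('scene');b=snap('top')
c=a['pixels'][175:190,268:286].astype(int)
print((c[...,0]-c[...,2]));print(c[...,0])
m=((c[...,0]-c[...,2])>112)|((c[...,0]-c[...,2])>95)&(np.arange(175,190)[:,None]>180)
w=m*1.;ys,xs=np.nonzero(w);uv=np.array([xs.mean()+268,ys.mean()+175]);print(uv,m.sum())
print(tri([(a,uv),(b,(238.68,202.40))]),onz(a,uv,.161),onz(b,(238.68,202.4),.1615))
```

```text
[[100 100 101 100 101 101 101 101  99  99 100  99 100 101  99  99 100 101]
 [101 101 103 103 103 104 104 103 102 100 102 102 103 103 105 104 105 105]
 [104 106 105 105 103 105 100 105 105 105 105 105 105 106 106 107 107 106]
 [105 106 106 105 106 111 103 112 109 107 107 107 108 107 107 107 107 106]
 [106 107 107 101 110 130 146 141 123 105 101 101 102 107 107 106 107 106]
 [ 94  91  92  72 103 134 144 147 148 109  84  69  68  87  92  97  99 104]
 [ 35  19  19  18  30  55 118 138 148 149 102  51  20  19  30  65  67  87]
 [ 21  18  21  25  24  28  67  93 128 147 148 123  54  23  19  20  19  30]
 [ 26  26  26  25  20  16  18  46  62 126 148 139  96  37  24  24  21  18]
 [ 24  23  23  20  16  15  16  19  34  50 128 102  65  28  22  26  27  23]
 [ 20  17  19  18  15  16  16  17  19  28  43  49  34  18  19  22  21  24]
 [ 17  18  19  17  15  16  14  15  17  19  18  30  17  17  17  17  18  20]
 [ 18  17  19  17  16  15  15  14  14  17  19  19  19  19  16  17  17  18]
 [ 17  18  18  18  17  15  15  15  16  15  18  18  19  19  17  17  16  18]
 [ 18  17  17  20  20  20  16  16  15  16  18  19 
[... 611 characters left out ...]
7  85  86 105]
 [ 65  64  65  68  81 106  92 103 100 166 190 179 135  76  70  70  74  87]
 [ 67  72  72  79 115 141 114  85  84  88 166 138 106  82  72  67  67  70]
 [ 77  85  85  89 127 142 145 103  83  83  91  87 107 100  85  75  74  70]
 [ 87  87  78  89 126 135 142 133 110  89  92  89 110  98  89  88  88  82]
 [ 86  86  77  90 120 127 135 139 135 103  93  90  87  85  86  87  87  88]
 [ 86  86  86  83  95 116 121 125 113 114  93  88  82  80  87  88  87  82]
 [ 86  86  86  83  79  86 103 117 116 114  90  81  76  80  87  87  84  65]]
[276.39130435 181.26086957] 23
(array([0.51944757, 0.14245725, 0.16000169]), np.float64(0.0008958707136868527)) [0.52044969 0.1431356 ] [0.51919074 0.14146997]
```

```bash
python3 -m jog '[[[1,0.5,0],[0,0,0],0.6],[[1,0.5,0],[0,0,0],0.6],[[1,0.5,0],[0,0,0],0.6],[[1,0.5,0],[0,0,0],0.6],[[1,0.5,0],[0,0,0],0.6],[[1,0.5,0],[0,0,0],0.6],[[1,0.5,0],[0,0,0],0.6],[[1,0.5,0],[0,0,0],0.6]]' 30
```

```text
t: 13.45
position: [0.4783, -0.0518, 0.1833]
eef_rot: [[-0.322, 0.947, -0.001], [0.947, 0.322, 0.0], [0.001, -0.001, -1.0]]
contact_force: [0.6, -0.5, -1.9]
grip_width: 0.0491
grip_force: 31.8
```

```bash
python3 -c "
from h import *
go(.5195,.1423,.155)"
```

```text
shift [6.82 4.07 1.13] yaw 1.899 turn z None tilt [-0.0015  0.0005] F [ 0.6 -0.5 -1.9] t 13.45 grip 0.0491 31.836513094604015 pos [ 0.4783 -0.0518  0.1833]
```

```bash
python3 -m jog '[[[0.97,0.58,0],[0,0,0],0.6],[[0.97,0.58,0],[0,0,0],0.6],[[0.97,0.58,0],[0,0,0],0.6],[[0.97,0.58,0],[0,0,0],0.6],[[0.97,0.58,0],[0,0,0],0.6],[[0.97,0.58,0.3],[0,0,0],0.6],[[0.97,0.59,0.5],[0,0,0],0.6],[[0,0,0],[0,0,0],0.6]]' 30; python3 -c "
from h import *
go(.5195,.1423,.145)"
```

```text
t: 14.45
position: [0.5191, 0.1426, 0.1625]
eef_rot: [[-0.325, 0.946, -0.003], [0.946, 0.325, 0.0], [0.001, -0.002, -1.0]]
contact_force: [0.4, -0.8, -1.2]
grip_width: 0.0493
grip_force: 31.8
shift [-0.02  0.01  0.7 ] yaw 1.902 turn z None tilt [-0.0026  0.0003] F [ 0.4 -0.8 -1.2] t 14.45 grip 0.0493 31.833914145827293 pos [0.5191 0.1426 0.1625]
```

```bash
python3 -m jog '[[[0,0,0.4],[0,0,0],0.6],[[0,0,0.2],[0,0,0],0.6],[[0,0,0.1],[0,0,0],0.6],[[0,0,0.08],[0,0,0],0.6],[[0,0,0.08],[0,0,0],0.6]]' 30; python3 -c "
from h import *
go(.5195,.1423,.138)"
```

```text
t: 15.08
position: [0.5202, 0.1408, 0.143]
eef_rot: [[-0.324, 0.946, 0.001], [0.946, 0.324, 0.0], [0.0, 0.001, -1.0]]
contact_force: [1.1, 0.9, -0.7]
grip_width: 0.0487
grip_force: 31.9
shift [ 0.07 -0.01  0.2 ] yaw 1.9 turn z None tilt [0.0008 0.0005] F [ 1.1  0.9 -0.7] t 15.075 grip 0.0487 31.899361442774534 pos [0.5202 0.1408 0.143 ]
```

```bash
python3 -m jog '[[[0.03,0,0.1],[0,0,0],0.6],[[0,0,0.1],[0,0,0],0.6],[[0,0,0.1],[0,0,0],0.6],[[0,0,0.1],[0,0,0],0.6]]' 30; python3 -c "
from h import *
go(.5195,.1423,.11)"
```

```text
t: 15.58
position: [0.5198, 0.1416, 0.1327]
eef_rot: [[-0.324, 0.946, 0.0], [0.946, 0.324, 0.0], [0.0, 0.0, -1.0]]
contact_force: [1.6, 1.7, 0.9]
grip_width: 0.0492
grip_force: 32.0
shift [ 0.03 -0.    0.91] yaw 1.901 turn z None tilt [0.0002 0.0003] F [1.6 1.7 0.9] t 15.575 grip 0.0492 31.953055299818516 pos [0.5198 0.1416 0.1327]
```

```bash
python3 -m jog '[[[0,0,0.12],[0,0,0],0.6],[[0,0,0.12],[0,0,0],0.6],[[0,0,0.12],[0,0,0],0.6],[[0,0,0.12],[0,0,0],0.6]]' 30; python3 -c "
from h import *
go(.5195,.1423,.1)"
```

```text
t: 16.08
position: [0.5199, 0.1416, 0.1207]
eef_rot: [[-0.324, 0.946, 0.0], [0.946, 0.324, 0.0], [0.0, 0.0, -1.0]]
contact_force: [3.9, 2.3, 0.9]
grip_width: 0.0494
grip_force: 32.0
shift [ 0.03 -0.    0.83] yaw 1.901 turn z None tilt [0.0003 0.0004] F [3.9 2.3 0.9] t 16.075 grip 0.0494 32.042950205504894 pos [0.5199 0.1416 0.1207]
```

```bash
python3 -m jog '[[[0.02,0.04,0.2],[0,0,0],0.6],[[0,0,0.2],[0,0,0],0.6],[[0,0,0.2],[0,0,0],0.6],[[0,0,0.2],[0,0,0],0.6],[[0,0,0.1],[0,0,0],0.6]]' 30; python3 -c "
from h import *
go(.5195,.1423,.0885)"
```

```text
t: 16.7
position: [0.5204, 0.1422, 0.098]
eef_rot: [[-0.324, 0.946, -0.0], [0.946, 0.324, -0.0], [0.0, -0.0, -1.0]]
contact_force: [-0.1, 0.4, -1.5]
grip_width: 0.0492
grip_force: 31.8
shift [ 0.01 -0.03  0.38] yaw 1.901 turn z None tilt [-0.0004 -0.0001] F [-0.1  0.4 -1.5] t 16.7 grip 0.0492 31.833482924848795 pos [0.5204 0.1422 0.098 ]
```

```bash
python3 -m jog '[[[0,0,0.2],[0,0,0],0.6],[[0,0,0],[0,0,0],0.2],[[0,0,0],[0,0,0],0.2],[[0,0,-0.6],[0,0,0],0.15],[[0,0,-1],[0,0,0],0.15],[[0,0,-1],[0,0,0],0.15],[[0,0,-1],[0,0,0],0.15],[[0,0,-0.5],[0,0,0],0.15]]' 30; python3 -c "
from h import *
go(.5813,-.2643,.1)"
```

```text
t: 17.7
position: [0.5208, 0.1424, 0.1978]
eef_rot: [[-0.324, 0.946, 0.002], [0.946, 0.324, 0.001], [0.0, 0.002, -1.0]]
contact_force: [0.2, -0.3, 1.1]
grip_width: 0.0731
grip_force: 0.0
shift [-16.18  -2.99   3.9 ] yaw 1.901 turn z None tilt [0.0019 0.0007] F [ 0.2 -0.3  1.1] t 17.7 grip 0.0731 0.0 pos [0.5208 0.1424 0.1978]
```

```bash
python3 -m jog '[[[-1,-0.18,0],[0,0,0],0.1],[[-1,-0.18,0],[0,0,0],0.1],[[-1,-0.18,0],[0,0,0],0.1],[[-1,-0.18,0],[0,0,0],0.1],[[-1,-0.18,0],[0,0,0],0.1],[[-1,-0.18,0],[0,0,0],0.1],[[-1,-0.18,0],[0,0,0],0.1],[[-1,-0.18,0],[0,0,0],0.1]]'
python3 -m jog '[[[-1,-0.19,0.2],[0,0,0],0.1],[[-1,-0.19,0.4],[0,0,0],0.1],[[-1,-0.19,0.6],[0,0,0],0.1],[[-1,-0.19,0.6],[0,0,0],0.1],[[-1,-0.19,0.7],[0,0,0],0.1],[[-1,-0.19,0.7],[0,0,0],0.1],[[-1,-0.19,0.7],[0,0,0],0.1],[[-1,-0.19,0.6],[0,0,0],0.1]]'
python3 -c "
from h import *
go(.5813,-.2643,-.0155)"
```

```text
t: 18.7
position: [0.5512, -0.0595, 0.1959]
eef_rot: [[-0.324, 0.946, -0.0], [0.946, 0.324, 0.0], [0.0, -0.0, -1.0]]
contact_force: [-0.3, -0.5, -0.6]
grip_width: 0.0772
grip_force: 0.0
t: 19.7
position: [0.5798, -0.2616, 0.0818]
eef_rot: [[-0.324, 0.946, -0.001], [0.946, 0.324, 0.0], [0.001, -0.001, -1.0]]
contact_force: [-0.6, -0.6, -0.2]
grip_width: 0.0771
grip_force: 0.0
shift [-0.13  0.03  3.89] yaw 1.901 turn z None tilt [-0.0009  0.0004] F [-0.6 -0.6 -0.2] t 19.7 grip 0.0771 0.0 pos [ 0.5798 -0.2616  0.0818]
```

```bash
python3 -m jog '[[[-0.1,0.03,1],[0,0,0],0.1],[[0,0,1],[0,0,0],0.1],[[0,0,1],[0,0,0],0.1],[[0,0,0.8],[0,0,0],0.1],[[0,0,0],[0,0,0],0.15],[[0,0,0.06],[0,0,0],0.25],[[0,0,0],[0,0,0],0.5],[[0,0,0],[0,0,0],0.5]]' 25
python3 -c "
from h import *
go(.5813,-.2643,-.0155)"
```

```text
t: 20.7
position: [0.5818, -0.2624, -0.0127]
eef_rot: [[-0.324, 0.946, 0.001], [0.946, 0.324, -0.0], [-0.0, 0.001, -1.0]]
contact_force: [-0.2, 0.4, -0.3]
grip_width: 0.0428
grip_force: 0.0
shift [-0.07 -0.04  0.11] yaw 1.901 turn z None tilt [ 0.0007 -0.0002] F [-0.2  0.4 -0.3] t 20.7 grip 0.0428 0.0 pos [ 0.5818 -0.2624 -0.0127]
```

```bash
python3 -m jog '[[[-0.06,-0.04,0],[0,0,0],0.15],[[0,0,0],[0,0,0],0.15],[[0,0,0.2],[0,0,0],0.2],[[0,0,0.15],[0,0,0],0.25]]' 25
python3 -c "
from h import *
go(.5813,-.2643,-.0155)
a=snap('scene')
cv2.imwrite('pics/c6.png',cv2.resize(a['pixels'][225:265,115:175,::-1],(750,500),interpolation=cv2.INTER_CUBIC))
"
```

```text
t: 21.2
position: [0.5809, -0.264, -0.0224]
eef_rot: [[-0.324, 0.946, -0.0], [0.946, 0.324, 0.0], [0.0, -0.0, -1.0]]
contact_force: [-0.1, -0.2, -0.4]
grip_width: 0.0637
grip_force: 0.0
shift [-0.02  0.01 -0.28] yaw 1.901 turn z None tilt [-0.0003  0.0002] F [-0.1 -0.2 -0.4] t 21.2 grip 0.0637 0.0 pos [ 0.5809 -0.264  -0.0224]
```

View pics/c6.png

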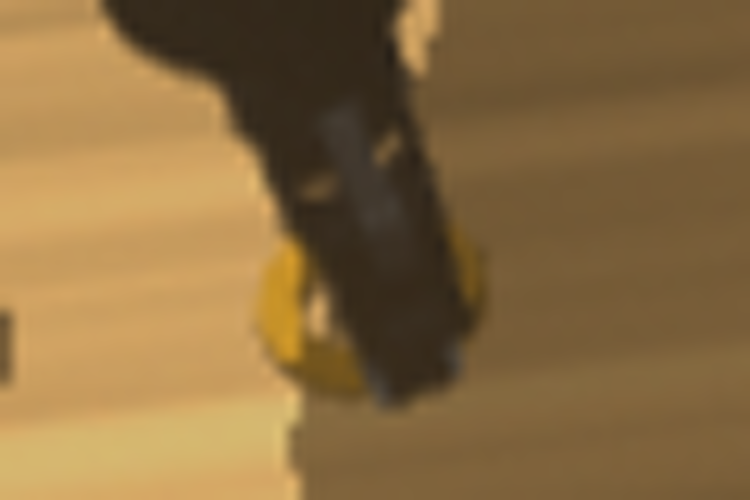

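```bash
python3 -m jog '[[[0,0,0.08],[0,0,0],0.27],[[0,0,0],[0,0,0],0.27]]' 25
python3 -m jog '[[[0,0,0],[0,0,0],0.5],[[0,0,0],[0,0,0],0.5],[[0,0,0],[0,0,0],0.5]]' 25
```

```text
t: 21.5
position: [0.5811, -0.2639, -0.0241]
eef_rot: [[-0.324, 0.946, -0.0], [0.946, 0.324, 0.0], [0.0, -0.0, -1.0]]
contact_force: [-0.3, 0.1, 0.2]
grip_width: 0.0622
grip_force: 0.0
t: 21.88
position: [0.5812, -0.264, -0.0234]
eef_rot: [[-0.324, 0.946, 0.0], [0.946, 0.324, -0.0], [-0.0, 0.0, -1.0]]
contact_force: [-3.2, 1.4, 9.0]
grip_width: 0.051
grip_force: 24.6
```

```bash
python3 -m jog '[[[0,0,0],[0,0,0],0.2],[[0,0,0],[0,0,0],0.2],[[0,0,0],[0,0,-1],0.2],[[0,0,0],[0,0,-1],0.2],[[0,0,0],[0,0,-1],0.2],[[0,0,0],[0,0,-1],0.2],[[0,0,0],[0,0,-1],0.2],[[0,0,0],[0,0,-1],0.2]]' 25
python3 -m jog '[[[0,0,0],[0,0,-1],0.25],[[0,0,0.06],[0,0,-1],0.25],[[0,0,0],[0,0,0],0.25],[[0,0,0],[0,0,0],0.5],[[0,0,0],[0,0,0],0.5],[[0,0,0],[0,0,0],0.5],[[0,0,0],[0,0,0],0.5]]' 30
```

```text
t: 22.88
position: [0.581, -0.264, -0.024]
eef_rot: [[-0.982, 0.187, -0.0], [0.187, 0.982, 0.0], [0.0, 0.0, -1.0]]
contact_force: [0.1, 0.2, -1.0]
grip_width: 0.068
grip_force: 0.0
t: 23.75
position: [0.5811, -0.2641, -0.0249]
eef_rot: [[-0.989, -0.151, -0.0], [-0.151, 0.989, -0.0], [0.0, -0.0, -1.0]]
contact_force: [-3.4, -0.2, 8.0]
grip_width: 0.0514
grip_force: 29.8
```

```bash
python3 -m jog '[[[0,0,-0.3],[0,0,0],0.5],[[0,0,-0.8],[0,0,0],0.5],[[0,0,-1],[0,0,0],0.5],[[0,0,-1],[0,0,0],0.5],[[0,0,-1],[0,0,0],0.5],[[0,0,-1],[0,0,0],0.5],[[0,0,-1],[0,0,0],0.5],[[0,0,-1],[0,0,0],0.5]]' 30
python3 -c "
from h import *
go(.5202,.1422,.155)
a=snap('scene');b=snap('top')
im=np.hstack([cv2.resize(s['pixels'][y-20:y+20,x-20:x+20,::-1],(400,400),interpolation=cv2.INTER_CUBIC) for s,x,y in((a,135,215),(b,238,204))])
cv2.imwrite('pics/c7.png',im)
"
```

```text
t: 24.75
position: [0.5811, -0.2638, 0.1543]
eef_rot: [[-0.988, -0.154, 0.001], [-0.154, 0.988, 0.0], [-0.001, -0.0, -1.0]]
contact_force: [-0.3, -0.1, -0.5]
grip_width: 0.051
grip_force: 31.5
shift [-0.09 16.42 -0.03] yaw -2.987 turn z None tilt [0.0009 0.    ] F [-0.3 -0.1 -0.5] t 24.75 grip 0.051 31.495964527130127 pos [ 0.5811 -0.2638  0.1543]
```

View pics/c7.png

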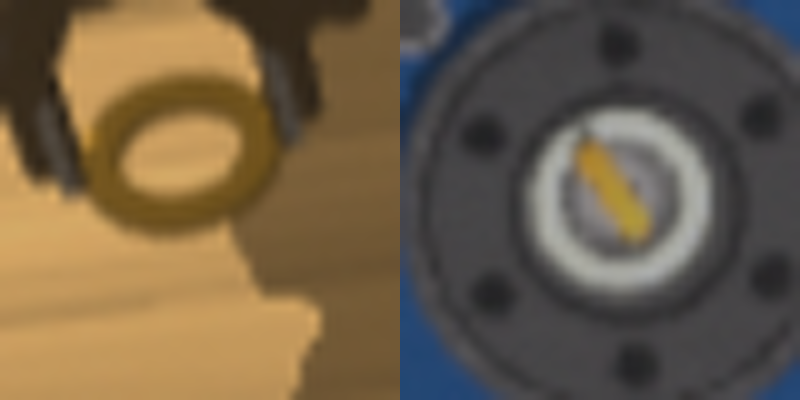

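```bash
python3 -m jog '[[[0,1,-0.1],[0,0,0],0.5],[[0,1,-0.1],[0,0,0],0.5],[[0,1,-0.1],[0,0,0],0.5],[[0,1,-0.1],[0,0,0],0.5],[[0,1,0],[0,0,0],0.5],[[0,1,0],[0,0,0],0.5],[[0,1,0],[0,0,0],0.5],[[0,1,0],[0,0,0],0.5]]' 30
python3 -m jog '[[[0,1,0],[0,0,0],0.5],[[0,1,0],[0,0,0],0.5],[[0,1,0],[0,0,0],0.5],[[0,1,0],[0,0,0],0.5],[[0,1,0],[0,0,0],0.5],[[0,1,0],[0,0,0],0.5],[[-0.08,1,0],[0,0,0],0.5],[[0,0.4,0],[0,0,0],0.5]]' 30
python3 -m jog '[[[0,0,0],[0,0,0],0.5]]'
python3 -c "
from h import *
go(.5202,.1422,.14)"
```

```text
t: 25.85
position: [0.5497, -0.0656, 0.1624]
eef_rot: [[-0.988, -0.154, 0.0], [-0.154, 0.988, 0.0], [-0.0, 0.0, -1.0]]
contact_force: [0.2, -0.2, -2.1]
grip_width: 0.0514
grip_force: 31.5
t: 26.85
position: [0.5231, 0.1179, 0.1624]
eef_rot: [[-0.988, -0.156, 0.0], [-0.156, 0.988, 0.0], [-0.0, 0.0, -1.0]]
contact_force: [0.4, -0.6, -0.9]
grip_width: 0.0511
grip_force: 31.5
t: 26.98
position: [0.5234, 0.1166, 0.1622]
eef_rot: [[-0.988, -0.155, -0.0], [-0.155, 0.988, -0.0], [0.0, -0.0, -1.0]]
contact_force: [1.6, -0.6, -0.6]
grip_width: 0.0509
grip_force: 31.5
shift [-0.03  1.03  0.89] yaw -2.986 turn z None tilt [-0.0001 -0.0002] F [ 1.6 -0.6 -0.6] t 26.975 grip 0.0509 31.515393555164337 pos [0.5234 0.1166 0.1622]
```

```bash
python3 -m jog '[[[-0.03,0.6,0],[0,0,0],0.5],[[0,0.43,0],[0,0,0],0.5],[[0,0,0.4],[0,0,0],0.5],[[0,0,0.4],[0,0,0],0.5],[[0,0,0],[0,0,0],0.5]]' 30
python3 -c "
from h import *
go(.5204,.1422,.13)"
```

```text
t: 27.6
position: [0.52, 0.1416, 0.1411]
eef_rot: [[-0.988, -0.154, -0.001], [-0.154, 0.988, -0.001], [0.002, -0.0, -1.0]]
contact_force: [-0.4, -0.1, -0.7]
grip_width: 0.0513
grip_force: 31.5
shift [-0.02  0.02  0.44] yaw -2.987 turn z None tilt [-0.0014 -0.0006] F [-0.4 -0.1 -0.7] t 27.6 grip 0.0513 31.543884873390198 pos [0.52   0.1416 0.1411]
```

```bash
python3 -m jog '[[[-0.02,0.02,0.1],[0,0,0],0.5],[[0,0,0.1],[0,0,0],0.5],[[0,0,0.1],[0,0,0],0.5],[[0,0,0.1],[0,0,0],0.5]]' 30
python3 -c "
from h import *
go(.5204,.1422,.12)"
```

```text
t: 28.1
position: [0.5207, 0.1428, 0.1319]
eef_rot: [[-0.988, -0.155, 0.0], [-0.155, 0.988, 0.0], [-0.0, 0.0, -1.0]]
contact_force: [-0.7, -0.6, -1.5]
grip_width: 0.0513
grip_force: 31.5
shift [ 0.02 -0.02  0.48] yaw -2.986 turn z None tilt [0.0001 0.0001] F [-0.7 -0.6 -1.5] t 28.1 grip 0.0513 31.545017659664154 pos [0.5207 0.1428 0.1319]
```

```bash
python3 -m jog '[[[0.02,-0.02,0.1],[0,0,0],0.5],[[0,0,0.12],[0,0,0],0.5],[[0,0,0.12],[0,0,0],0.5],[[0,0,0.12],[0,0,0],0.5]]' 30
python3 -c "
from h import *
go(.5204,.1422,.112)"
```

```text
t: 28.6
position: [0.5203, 0.1422, 0.1204]
eef_rot: [[-0.988, -0.155, -0.0], [-0.155, 0.988, 0.0], [0.0, 0.0, -1.0]]
contact_force: [0.7, -0.6, -1.5]
grip_width: 0.0512
grip_force: 31.5
shift [-0.01 -0.    0.33] yaw -2.986 turn z None tilt [-0.0001  0.    ] F [ 0.7 -0.6 -1.5] t 28.6 grip 0.0512 31.544970273971558 pos [0.5203 0.1422 0.1204]
```

```bash
python3 -m jog '[[[0,0,0.12],[0,0,0],0.5],[[0,0,0.12],[0,0,0],0.5],[[0,0,0.06],[0,0,0],0.5],[[0,0,0],[0,0,0],0.5],[[0,0,0],[0,0,0],0.15],[[0,0,0],[0,0,0],0.15],[[0,0,-0.5],[0,0,0],0.15],[[0,0,-1],[0,0,0],0.1]]' 30
python3 -m jog '[[[0,0,-1],[0,0,0],0.1],[[0,0,-0.9],[0,0,0],0.1]]'
python3 - <<'E'
from h import *
go(.566,-.1338,.1)
# refine cap from saved top picture
im=cv2.imread('pics/t0.png')[:,:,::-1].astype(int)
b=snap('top')
W=13;x,y=331,189
c=im[y-W:y+W+1,x-W:x+W+1]
red=((c[...,0]-c[...,1]>60)).astype(np.uint8)
gray=((c[...,0]-c[...,2]<30)&(c.sum(2)>330)).astype(np.uint8)
m=red|gray
ys,xs=np.nonzero(m);h=cv2.minEnclosingCircle(np.c_[xs,ys].astype(np.float32));uv=(h[0][0]+x-W,h[0][1]+y-W)
print(h,uv,onz(b,uv,.025),'mean',xs.mean()+x-W,ys.mean()+y-W,onz(b,(xs.mean()+x-W,ys.mean()+y-W),.025))
# red sector PCA: two red stops; centroids joined
n,l,s,cc=cv2.connectedComponentsWithStats(red)
print(s[:,4],cc+np.array([x-W,y-W]))
E
```

```text
t: 29.6
position: [0.52, 0.1422, 0.1513]
eef_rot: [[-0.988, -0.155, -0.001], [-0.155, 0.988, 0.0], [0.001, 0.0, -1.0]]
contact_force: [0.2, 0.2, 0.7]
grip_width: 0.0767
grip_force: 0.0
t: 29.85
position: [0.5203, 0.1424, 0.1999]
eef_rot: [[-0.988, -0.155, 0.001], [-0.155, 0.988, 0.001], [-0.001, 0.0, -1.0]]
contact_force: [-0.3, -0.2, -0.7]
grip_width: 0.0768
grip_force: 0.0
shift [ -0.09 -11.2    3.99] yaw -2.986 turn z None tilt [0.0006 0.0006] F [-0.3 -0.2 -0.7] t 29.85 grip 0.0768 0.0 pos [0.5203 0.1424 0.1999]
((13.86111068725586, 13.0), 9.355274200439453) (331.86111068725586, 189.0) [ 0.56445393 -0.13455741] mean 331.86602870813397 189.1531100478469 [ 0.56398395 -0.13455209]
[609  60  60] [[330.83579639 189.00656814]
 [325.8        187.33333333]
 [337.86666667 190.6       ]]
```

```bash
python3 -m jog '[[[0,-1,0],[0,0,0],0.1],[[0,-1,0],[0,0,0],0.1],[[0,-1,0],[0,0,0],0.1],[[0,-1,0],[0,0,0],0.1],[[0,-1,0],[0,0,0],0.1],[[0,-1,0.5],[0,0,0],0.1],[[0,-1,0.7],[0,0,0],0.1],[[0,-1,0.8],[0,0,0],0.1]]'
python3 -m jog '[[[0,-1,0.8],[0,0,0],0.1],[[0,-1,0.8],[0,0,0],0.1],[[-0.05,-1,0.8],[0,0,0],0.1],[[0,0,0],[0,0,1],0.1],[[0,0,0],[0,0,1],0.1],[[0,0,0],[0,0,0],0.1]]'
python3 - <<'E'
from h import *
b=snap('top');a=snap('scene')
go(.565,-.1342,-.017,2.93)
im=np.hstack([cv2.resize(s['pixels'][y-20:y+20,x-20:x+20,::-1],(400,400),interpolation=cv2.INTER_CUBIC) for s,x,y in((a,277,190),(b,238,204))])
cv2.imwrite('pics/c8.png',im)
E
```

```text
t: 30.9
position: [0.5514, -0.0567, 0.1472]
eef_rot: [[-0.988, -0.155, 0.0], [-0.155, 0.988, 0.0], [-0.0, 0.0, -1.0]]
contact_force: [-0.1, 0.8, 0.0]
grip_width: 0.0769
grip_force: 0.0
t: 31.65
position: [0.5641, -0.1298, 0.0875]
eef_rot: [[-0.981, 0.192, -0.0], [0.192, 0.981, -0.0], [0.0, -0.0, -1.0]]
contact_force: [-0.0, 0.0, -0.3]
grip_width: 0.0772
grip_force: 0.0
shift [-0.07 -0.17  4.19] yaw 2.952 turn z 0.13 tilt [-0.0003  0.    ] F [-0.3  0.1 -0.2] t 31.75 grip 0.0768 0.0 pos [ 0.564  -0.1296  0.0876]
```

View pics/c8.png

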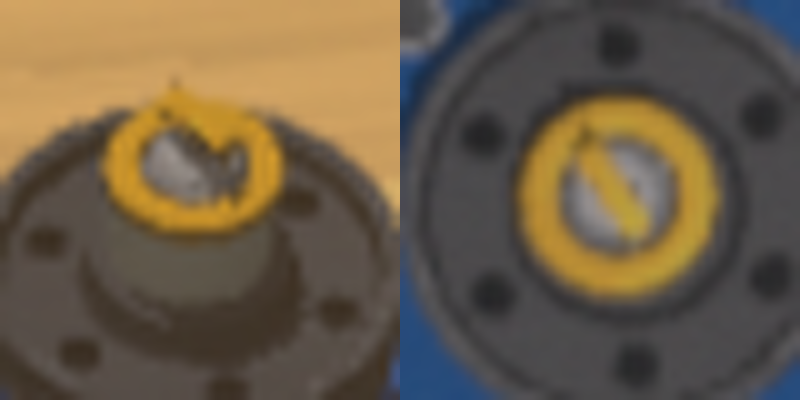

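```bash
python3 -m jog '[[[-0.07,-0.17,1],[0,0,0],0.1],[[0,0,1],[0,0,0],0.1],[[0,0,1],[0,0,0],0.1],[[0,0,1],[0,0,0],0.1],[[0,0,0.18],[0,0,0],0.1],[[0,0,0],[0,0,0],0.5],[[0,0,0],[0,0,0],0.5],[[0,0,0],[0,0,0],0.5]]' 25
python3 -m jog '[[[0,0,0],[0,0,0],0.5]]'
```

```text
t: 32.75
position: [0.5654, -0.1339, -0.0156]
eef_rot: [[-0.981, 0.192, 0.001], [0.192, 0.981, -0.0], [-0.001, 0.0, -1.0]]
contact_force: [-2.2, -1.0, 7.4]
grip_width: 0.0551
grip_force: 27.5
t: 32.88
position: [0.5654, -0.1339, -0.0156]
eef_rot: [[-0.981, 0.192, 0.001], [0.192, 0.981, -0.0], [-0.001, 0.0, -1.0]]
contact_force: [-1.6, -1.0, 7.3]
grip_width: 0.0548
grip_force: 27.5
```

```bash
python3 -m jog '[[[0,0,0],[0,0,0],0.12],[[0,0,0],[0,0,0],0.12],[[0,0,0],[0,0,1],0.12],[[0,0,0],[0,0,1],0.12],[[0,0,0],[0,0,1],0.12],[[0,0,0],[0,0,1],0.12],[[0,0,0],[0,0,1],0.12],[[0,0,0],[0,0,1],0.12]]' 25
python3 -m jog '[[[0,0,0],[0,0,1],0.12],[[0,0,0],[0,0,1],0.12],[[0,0,0],[0,0,1],0.12],[[0,0,0],[0,0,0],0.12],[[0,0,0],[0,0,0],0.5],[[0,0,0],[0,0,0],0.5],[[0,0,0],[0,0,0],0.5],[[0,0,0],[0,0,0],0.5]]' 40
python3 -c "
from h import *
go(.5203,.1422,.165)"
```

```text
t: 33.88
position: [0.565, -0.1338, -0.0164]
eef_rot: [[-0.318, 0.948, 0.0], [0.948, 0.318, 0.0], [0.0, 0.0, -1.0]]
contact_force: [-0.6, -0.4, 1.0]
grip_width: 0.0753
grip_force: 0.0
t: 34.88
position: [0.565, -0.1338, -0.0161]
eef_rot: [[0.19, 0.982, 0.0], [0.982, -0.19, 0.0], [0.0, 0.0, -1.0]]
contact_force: [-2.3, 0.9, 9.2]
grip_width: 0.0545
grip_force: 41.1
shift [10.5  -3.85 -7.24] yaw 1.38 turn z None tilt [0.0003 0.0003] F [-2.3  0.9  9.2] t 34.875 grip 0.0545 41.05492205868359 pos [ 0.565  -0.1338 -0.0161]
```

```bash
python3 -m jog '[[[0,0,-0.5],[0,0,0],0.5],[[0,0,-1],[0,0,0],0.5],[[0,0,-1],[0,0,-1],0.5],[[0,0,-1],[0,0,-1],0.5],[[0,0,-1],[0,0,-1],0.5],[[0,0,-1],[0,0,-1],0.5],[[0,0,-1],[0,0,-1],0.5],[[0,0,-0.8],[0,0,-1],0.5]]' 40
python3 -m jog '[[[0,0,0],[0,0,-1],0.5],[[0,0,0],[0,0,-1],0.5],[[0,0,0],[0,0,-1],0.5],[[0,0,0],[0,0,-1],0.5],[[0,0,0],[0,0,0],0.5]]'
python3 -c "
from h import *
go(.5203,.1422,.165,3.16)"
```

```text
t: 35.88
position: [0.5649, -0.1342, 0.1677]
eef_rot: [[-0.758, 0.652, 0.001], [0.652, 0.758, -0.001], [-0.001, -0.0, -1.0]]
contact_force: [0.3, -0.0, -1.7]
grip_width: 0.0544
grip_force: 43.2
t: 36.5
position: [0.5648, -0.1342, 0.1664]
eef_rot: [[-1.0, 0.019, 0.0], [0.019, 1.0, -0.0], [-0.0, -0.0, -1.0]]
contact_force: [0.3, -0.1, -1.2]
grip_width: 0.0545
grip_force: 43.2
shift [ 1.99 11.02  0.05] yaw 3.122 turn z -0.22 tilt [ 0.0001 -0.0002] F [ 0.3 -0.1 -1.2] t 36.5 grip 0.0545 43.211149366688915 pos [ 0.5648 -0.1342  0.1664]
```

```bash
python3 -m jog '[[[0.18,1,0],[0,0,0],0.5],[[0.18,1,0],[0,0,0],0.5],[[0.18,1,0],[0,0,0],0.5],[[0.18,1,0],[0,0,0],0.5],[[0.18,1,0],[0,0,0],0.5],[[0.18,1,0],[0,0,0],0.5],[[0.18,1,0],[0,0,0],0.5],[[0.18,1,0],[0,0,0],0.5]]'
python3 -m jog '[[[0.18,1,0],[0,0,-0.2],0.5],[[0.18,1,0],[0,0,0],0.5],[[0.18,1,0],[0,0,0],0.5],[[0,0,0],[0,0,0],0.5]]'
python3 -c "
from h import *
go(.5203,.1422,.15)"
```

```text
t: 37.5
position: [0.5327, 0.0675, 0.1665]
eef_rot: [[-1.0, 0.024, 0.001], [0.024, 1.0, -0.0], [-0.001, -0.0, -1.0]]
contact_force: [-0.6, -0.5, -1.3]
grip_width: 0.0544
grip_force: 43.2
t: 38.0
position: [0.5186, 0.1435, 0.1666]
eef_rot: [[-1.0, -0.014, 0.0], [-0.014, 1.0, 0.001], [-0.001, 0.001, -1.0]]
contact_force: [-0.2, -1.5, -0.9]
grip_width: 0.0544
grip_force: 43.2
shift [-0.07 -0.05  0.66] yaw -3.127 turn z None tilt [0.0005 0.0006] F [-0.2 -1.5 -0.9] t 38.0 grip 0.0544 43.2083973159024 pos [0.5186 0.1435 0.1666]
```

```bash
python3 -m jog '[[[-0.07,-0.05,0.3],[0,0,0],0.5],[[0,0,0.3],[0,0,0],0.5],[[0,0,0.1],[0,0,0],0.5],[[0,0,0.1],[0,0,0],0.5],[[0,0,0.1],[0,0,0],0.5],[[0,0,0.1],[0,0,0],0.5]]'
python3 -c "
from h import *
go(.5203,.1422,.132)"
```

```text
t: 38.75
position: [0.5208, 0.1406, 0.141]
eef_rot: [[-1.0, -0.016, 0.0], [-0.016, 1.0, 0.0], [-0.0, 0.0, -1.0]]
contact_force: [-0.6, 0.6, -1.1]
grip_width: 0.0544
grip_force: 43.2
shift [0.02 0.06 0.36] yaw -3.126 turn z None tilt [0.0001 0.0002] F [-0.6  0.6 -1.1] t 38.75 grip 0.0544 43.2094511660398 pos [0.5208 0.1406 0.141 ]
```

```bash
python3 -m jog '[[[0.02,0.05,0.1],[0,0,0],0.5],[[0,0,0.1],[0,0,0],0.5],[[0,0,0.1],[0,0,0],0.5],[[0,0,0.1],[0,0,0],0.5],[[0,0,0],[0,0,0],0.5]]'
python3 -c "
from h import *
go(.5203,.1422,.126)"
```

```text
t: 39.38
position: [0.5202, 0.1418, 0.1309]
eef_rot: [[-1.0, -0.016, -0.0], [-0.016, 1.0, -0.0], [0.0, -0.0, -1.0]]
contact_force: [-0.1, -1.2, -0.9]
grip_width: 0.0547
grip_force: 43.2
shift [-0.    0.02  0.2 ] yaw -3.126 turn z None tilt [-0.0002 -0.    ] F [-0.1 -1.2 -0.9] t 39.375 grip 0.0547 43.20616095516016 pos [0.5202 0.1418 0.1309]
```

```bash
python3 -m jog '[[[0,0.01,0.06],[0,0,0],0.5],[[0,0,0.06],[0,0,0],0.5],[[0,0,0],[0,0,0],0.5]]'
python3 -c "
from h import *
go(.5203,.1422,.126)"
```

```text
t: 39.75
position: [0.5202, 0.142, 0.128]
eef_rot: [[-1.0, -0.016, -0.0], [-0.016, 1.0, 0.0], [0.0, 0.0, -1.0]]
contact_force: [-0.2, 0.1, -1.4]
grip_width: 0.0545
grip_force: 43.2
shift [-0.    0.01  0.08] yaw -3.126 turn z None tilt [-0.0002  0.    ] F [-0.2  0.1 -1.4] t 39.75 grip 0.0545 43.206390630220994 pos [0.5202 0.142  0.128 ]
```

```bash
python3 -m jog '[[[0,0.01,0.1],[0,0,0],0.5],[[0,0,0.1],[0,0,0],0.5],[[0,0,0.1],[0,0,0],0.5],[[0,0,0.1],[0,0,0],0.5],[[0,0,0],[0,0,0],0.5]]' 60
python3 -c "
from h import *
go(.5203,.1422,.1178)"
```

```text
t: 40.38
position: [0.5204, 0.1423, 0.1183]
eef_rot: [[-1.0, -0.016, 0.0], [-0.016, 1.0, -0.0], [-0.0, -0.0, -1.0]]
contact_force: [-1.0, -1.9, 10.5]
grip_width: 0.0536
grip_force: 68.0
shift [ 0.   -0.01  0.02] yaw -3.126 turn z None tilt [ 0.0005 -0.    ] F [-1.  -1.9 10.5] t 40.375 grip 0.0536 68.02987210001447 pos [0.5204 0.1423 0.1183]
```

```bash
python3 -m jog '[[[0,0,0.02],[0,0,0.5],0.5],[[0,0,0],[0,0,1],0.5],[[0,0,0],[0,0,1],0.5],[[0,0,0],[0,0,0],0.5]]' 60
python3 -c "
from h import *
go(.5203,.1422,.1178);print(r.state()['wrist_torque'])"
```

```text
t: 40.88
position: [0.5207, 0.1427, 0.1182]
eef_rot: [[-0.912, 0.411, 0.002], [0.411, 0.912, 0.0], [-0.001, 0.001, -1.0]]
contact_force: [-0.2, -0.1, 10.2]
grip_width: 0.0538
grip_force: 68.0
shift [ 0.01 -0.02  0.01] yaw 2.718 turn z None tilt [0.0016 0.0003] F [-0.2 -0.1 10.2] t 40.875 grip 0.0538 67.99890158945345 pos [0.5207 0.1427 0.1182]
[-0.1480167  -0.05427782 -0.11563111]
```

```bash
python3 -m jog '[[[0,-0.01,0.01],[0,0,1],0.5],[[0,0,0],[0,0,1],0.5],[[0,0,0],[0,0,1],0.5],[[0,0,0],[0,0,1],0.5],[[0,0,0],[0,0,0.5],0.5],[[0,0,0],[0,0,0],0.5]]' 60
python3 -c "
from h import *
go(.5203,.1422,.1178);print(r.state()['wrist_torque'])"
```

```text
t: 41.62
position: [0.5206, 0.1425, 0.1178]
eef_rot: [[-0.355, 0.935, 0.001], [0.935, 0.355, 0.0], [-0.0, 0.002, -1.0]]
contact_force: [-0.2, 0.5, 10.4]
grip_width: 0.0536
grip_force: 68.0
shift [-0.01 -0.02  0.  ] yaw 1.934 turn z None tilt [0.0015 0.0005] F [-0.2  0.5 10.4] t 41.625 grip 0.0536 68.04268315798254 pos [0.5206 0.1425 0.1178]
[-0.03545276  0.11178721 -0.19031422]
```

```bash
python3 -m jog '[[[0,-0.01,0],[0,0,0.4],0.5],[[0,0,0],[0,0,0.2],0.5],[[0,0,0],[0,0,0],0.5]]' 60
python3 -c "
from h import *
go(.5203,.1422,.1178);print(r.state()['wrist_torque'])"
```

```text
t: 42.0
position: [0.5204, 0.1424, 0.1178]
eef_rot: [[-0.257, 0.967, 0.001], [0.967, 0.257, 0.001], [0.0, 0.002, -1.0]]
contact_force: [-0.0, -0.6, 9.7]
grip_width: 0.0537
grip_force: 68.0
shift [-0.01 -0.01  0.  ] yaw 1.83 turn z None tilt [0.0015 0.0006] F [-0.  -0.6  9.7] t 42.0 grip 0.0537 68.04882108684978 pos [0.5204 0.1424 0.1178]
[-0.04337251  0.00816232 -0.18116625]
```

```bash
python3 -m jog '[[[0,0,0],[0,0,0.3],0.5],[[0,0,0],[0,0,0],0.5]]' 60
python3 -c "
from h import *
go(.5203,.1422,.1178);print(r.state()['wrist_torque'])"
```

```text
t: 42.25
position: [0.5204, 0.1423, 0.1179]
eef_rot: [[-0.205, 0.979, 0.001], [0.979, 0.205, 0.001], [0.0, 0.002, -1.0]]
contact_force: [1.2, 0.5, 10.1]
grip_width: 0.0534
grip_force: 68.0
shift [-0.   -0.01  0.  ] yaw 1.778 turn z None tilt [0.0015 0.0006] F [ 1.2  0.5 10.1] t 42.25 grip 0.0534 68.04681951107341 pos [0.5204 0.1423 0.1179]
[-0.01871354  0.10633715 -0.12479509]
```

```bash
python3 -m jog '[[[0,0,0],[0,0,0.3],0.5],[[0,0,0],[0,0,0.2],0.5],[[0,0,0],[0,0,0],0.5]]' 60
python3 -c "
from h import *
go(.5203,.1422,.1178);print(r.state()['wrist_torque'])"
```

```text
t: 42.62
position: [0.5204, 0.1424, 0.1178]
eef_rot: [[-0.12, 0.993, 0.001], [0.993, 0.12, 0.001], [0.0, 0.001, -1.0]]
contact_force: [0.4, 0.5, 9.1]
grip_width: 0.0538
grip_force: 68.1
shift [-0.01 -0.   -0.  ] yaw 1.691 turn z None tilt [0.0014 0.0005] F [0.4 0.5 9.1] t 42.625 grip 0.0538 68.11725112551358 pos [0.5204 0.1424 0.1178]
[-0.02130343  0.04774585  0.17044099]
```

```bash
python3 -m jog '[[[0,0,0],[0,0,0.2],0.5],[[0,0,0],[0,0,0],0.5]]' 60
python3 -c "
from h import *
go(.5203,.1422,.1178);print(r.state()['wrist_torque'])"
```

```text
t: 42.88
position: [0.5203, 0.1424, 0.1178]
eef_rot: [[-0.086, 0.996, 0.001], [0.996, 0.086, 0.001], [0.0, 0.001, -1.0]]
contact_force: [-0.1, 0.4, 9.3]
grip_width: 0.0536
grip_force: 68.2
shift [-0.01 -0.   -0.  ] yaw 1.657 turn z None tilt [0.0014 0.0005] F [-0.1  0.4  9.3] t 42.875 grip 0.0536 68.2402545583318 pos [0.5203 0.1424 0.1178]
[-0.06928699  0.03951615  0.45095582]
```

```bash
python3 -m jog '[[[0,0,0],[0,0,-0.15],0.5],[[0,0,-0.05],[0,0,0],0.5],[[0,0,-0.05],[0,0,0],0.5],[[0,0,-0.06],[0,0,0],0.5],[[0,0,0],[0,0,0],0.5]]' 60
python3 -c "
from h import *
go(.5203,.1422,.1178);print(r.state()['wrist_torque'])"
```

```text
t: 43.5
position: [0.5203, 0.1423, 0.1215]
eef_rot: [[-0.111, 0.994, 0.001], [0.994, 0.111, 0.001], [0.0, 0.001, -1.0]]
contact_force: [3.5, 2.7, 0.5]
grip_width: 0.0538
grip_force: 68.6
shift [-0.    0.    0.15] yaw 1.682 turn z None tilt [0.0008 0.0006] F [3.5 2.7 0.5] t 43.5 grip 0.0538 68.58621137333103 pos [0.5203 0.1423 0.1215]
[ 0.47064678 -0.85020725  0.34545043]
```

```bash
python3 -m jog '[[[0,0,0],[0,0,0],0.35],[[0,0,0],[0,0,0],0.15],[[0,0,0],[0,0,0],0.12],[[0,0,-0.6],[0,0,0],0.12],[[0,0,-1],[0,0,0],0.12],[[0,0,-1],[0,0,0],0.12],[[0,0,-1],[0,0,0],0.12],[[0,0,-1],[0,0,0],0.12]]' 60
python3 -m jog '[[[-1,0,-0.3],[0,0,0],0.1],[[-1,0,0],[0,0,0],0.1],[[-1,0,0],[0,0,0],0.1],[[-1,0,0],[0,0,0],0.1],[[-1,0,0],[0,0,0],0.1],[[-1,0,0],[0,0,0],0.1],[[0,0,0],[0,0,0],0.1]]'
python3 -c "
from h import *
a=snap('scene');b=snap('top')
im=np.hstack([cv2.resize(s['pixels'][y-20:y+20,x-20:x+20,::-1],(400,400),interpolation=cv2.INTER_CUBIC) for s,x,y in((a,277,190),(b,238,204))])
cv2.imwrite('pics/c9.png',im)
"
```

```text
t: 44.5
position: [0.5197, 0.142, 0.2383]
eef_rot: [[-0.111, 0.994, 0.0], [0.994, 0.111, 0.0], [0.0, 0.0, -1.0]]
contact_force: [-0.6, -0.0, -0.8]
grip_width: 0.0753
grip_force: 0.0
t: 45.38
position: [0.5366, -0.0088, 0.2446]
eef_rot: [[-0.109, 0.994, 0.0], [0.994, 0.109, -0.001], [-0.001, 0.0, -1.0]]
contact_force: [-0.2, 0.2, -0.1]
grip_width: 0.0772
grip_force: 0.0
```

View pics/c9.png

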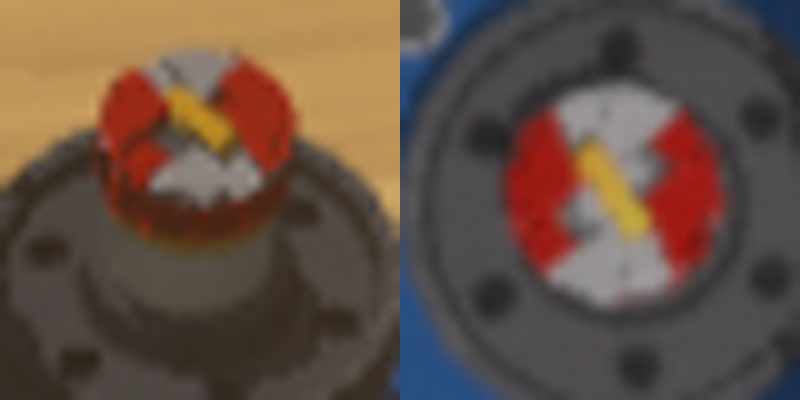

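The picture shows the cap level on the stack. The T-head lies across the plate between the stops, with the slot turned away from it.

```bash
python3 -c "
from rig import r
print(r.close_job())"
```

```text
the job is handed in; nothing more can be done
None
```

The spacer, washer and cap are on the arbor in the order asked, the cap is turned to its stop and risen to locked height (underside 137.5 mm), and the job was handed in at about 45 s. The highest force I read while pressing was about 12 N.

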